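# Carry the washed viscometer ball and cap to the tube, level, and hold

### The job

The falling-ball viscometer's washed parts stand on the drying rack: put the steel ball in the small round pocket of the white carrier tray and the steel end cap upright in the tray's larger round recess, with the tray still on the bench. Then lift the tray by its upright centre handle, keep it level all the way so that nothing rolls out, and finish while holding it, still and level and touching nothing but your gripper, with the ball a few centimetres straight above the open mouth of the viscometer's tube; do not put it down or let go. Never let the ball fall onto the bench, do not bump the viscometer, and leave the other things on the bench where they stand.

Things in the scene. Friction and masses are not known exactly. Their poses are not given: they have to be found in the camera images.
- ball_center (a point): Centre of the loose bright steel ball, 20 mm in diameter, 33 g. At the start it rests in the 10 mm hollow in the top of one of the two pegs of the drying rack (centre about 37 mm above the bench); the peg is 16 mm across, so fingers can go down past it.
- cap_center (a point): Centre (half-way up) of the loose steel end cap of the tube, 45 g: 30 mm tall, a foot flange 24 mm in diameter and 8 mm high, above it a plain round grip 20 mm in diameter. Its z axis is its axis, upwards. At the start it stands upright on the other peg (flange foot 28 mm, centre 43 mm above the bench).
- drying_rack: Fixed drying rack: plate 70 x 140 x 8 mm (x, y, z) on the bench with two white pegs, 16 mm in diameter with tops 28 mm above the bench, at 40 mm either side of the middle along its y axis. Either part may be on either peg. Origin: centre of the underside. It may stand to the left or the right, the viscometer on the other side.
- tray: Loose white plastic carrier tray, about 200 g, on the bench: plate 160 x 52 x 12 mm (x, y, z) with an upright handle tab in the middle, and two round places sunk 5 mm into the plate's top, both with grey floors. Origin: centre of the underside; x runs along the tray towards the ball pocket, z up.
- tray_handle (a point): Where to hold the tray's handle: on the middle of the tray, 40 mm above its underside. The handle is an upright tab 36 mm long (tray x), 10 mm thick (tray y), from the plate's top (12 mm above the underside) up to 57 mm above the underside.
- tray_ball_pocket (a point): Centre of the floor of the small round pocket, for the ball: 26 mm in diameter, 5 mm deep, floor 7 mm above the tray's underside, 50 mm from the tray's middle in tray +x. The ball has some room to roll in it; seated, its centre is 10 mm above this point (5 mm above the plate's top). Same axes as the tray.
- tray_cap_recess (a point): Centre of the floor of the larger round recess, for the cap: 34 mm in diameter, 5 mm deep, floor 7 mm above the tray's underside, 50 mm from the tray's middle in tray -x. A seated cap's centre is 15 mm above this point. Same axes as the tray.
- viscometer: Falling-ball viscometer, fixed: white base plate 180 x 150 mm (x, y) with its top 30 mm above the bench, a column 70 mm wide and 195 mm high at its back (+x), and a glass water jacket 74 mm in diameter over its steel ends that leans 10 degrees sideways (its top towards -y). Nothing on it stands higher than the mouth. Origin: centre of the underside on the bench; z up.
- viscometer_mouth (a point): Centre of the open mouth of the viscometer's tube, the top of the steel neck (32 mm in diameter), about 248 mm above the bench.
- tube_rack: Bystander: grey rack, 60 x 130 mm and 90 mm high with its white-capped sample tubes, beyond the tray. Origin: centre of the underside.
- beaker: Bystander: glass beaker, 64 mm in diameter and 80 mm high, beyond the tray. Origin: centre of the underside.
- reagent_bottle: Bystander: white reagent bottle, 54 mm in diameter and 100 mm high, at the far right. Origin: centre of the underside.
There are look-alikes about, which are no part of the job. Leave any turquoise look-alike of the part that bears cap_center alone.

How it is judged (in metres and radians):
On the way, in this order (a step that is already met when the one before it is completed fails the run):
1. the ball is in its pocket and the cap stands in its recess, both let go, the tray still on the bench (distance between ball_center and tray_ball_pocket below 0.0135 m and distance between cap_center and tray_cap_recess below 0.018 m and angle between the z axis of cap_center and the z axis of tray, either way round below 0.15 rad and height (world z) of tray below 0.01 m and contact force between each of ball, cap and the fingers below 0.05 N), for 0.2 s.
2. the tray is lifted clear of the bench with the ball and the cap in place (distance between ball_center and tray_ball_pocket below 0.0135 m and distance between cap_center and tray_cap_recess below 0.018 m and angle between the z axis of cap_center and the z axis of tray, either way round below 0.15 rad and height (world z) of tray above 0.05 m), for 0.2 s.
At the end, for the whole second after the job is handed in: The tray is held by the gripper alone, still (under 20 mm/s) and level within 7 degrees, clear of the viscometer, with the ball's centre within 30 mm sideways of the tube's mouth and 15 to 90 mm above it; the ball lies in its pocket and the cap stands upright in its recess (distance between ball_center and tray_ball_pocket below 0.0135 m and distance between cap_center and tray_cap_recess below 0.018 m and angle between the z axis of cap_center and the z axis of tray, either way round below 0.15 rad and angle between tray's own z axis and vertical below 0.12 rad and horizontal distance between ball_center and viscometer_mouth below 0.03 m and z of ball_center in the frame of viscometer between 0.263 and 0.338 m and linear speed of tray below 0.02 m/s and angular speed of tray below 0.15 rad/s and contact force between tray and the fingers above 1 N and contact force between tray and viscometer below 0.05 N); the arm keeps its last pose, push and grip.
It fails at once if the tray is tipped more than 17 degrees (angle between tray's own z axis and vertical above 0.3 rad).
It fails at once if the ball falls onto the bench (height (world z) of ball_center below 0.0135 m).
It fails at once if the ball or the cap leaves its place while the tray is off the bench (height (world z) of tray above 0.03 m and (distance between ball_center and tray_ball_pocket above 0.022 m or distance between cap_center and tray_cap_recess above 0.025 m)).
It fails at once if the viscometer is bumped (more than 6 N) (contact force between anything else and viscometer above 6 N).
It fails at once if the sample tubes, the beaker or the bottle are moved more than 20 mm (distance of any of tube_rack, beaker, reagent_bottle from where it was at the start of the episode above 0.02 m).
It also fails if it takes over 72 s, if anything falls off the work surface, if the arm or the gripper's body presses on something with over 40 N, if the wrist force passes 120 N, or if a joint passes its speed limit or range.

### The arm

A 6-joint arm with a two-finger parallel gripper is mounted at the origin on the work surface. World frame = base frame: x ahead of the robot, y to its left, z up, the work surface at z = 0. Lengths are in mm, angles in rad, forces in N, time in s.
With the tool pointing down it reaches from about 400 to 925 mm from the base axis. Payload 12.5 kg.
Tool frame: the origin (TCP) lies midway between the tips of the shut fingers; the grasp point (between the pads) lies 19 mm behind it (arm.tcp_to_grasp is the distance from the TCP to the grasp point, in mm); z points along the fingers, y is the line along which they close (so a half turn about z gives the same grasp; the last joint's range is limited). The gripper opens to 95 mm and grips with 3 to 60 N. Pads are 20 mm wide; open, the fingers measure 119 mm over their backs; the gripper's body (75 mm by 180 mm) begins 59 mm behind the grasp point.
Start: joints at [1.09, 0.491, 1.559, -0, 1.092, -0.106], TCP at [228.79, 581.64, 181.161] pointing down, gripper open.
Joint ranges: [-3.1, 3.1], [-0.84, 2.19], [0.05, 2.79], [-1.13, 4.28], [0.06, 2.93], [-2.69, 2.69]. Speed limits (rad/s): [2.22, 2.22, 2.79, 3.14, 3.14, 3.14].

### API

Orientations are given as a unit quaternion [w, x, y, z].
In Python, from station import arm, viewer, job gives the robot as it stands.
- The arm moves only by the shell command python3 -m crank 'ROWS' [FORCE]. ROWS is JSON, a list of rows, each a list of 7 numbers: the turn, a rotation vector about the tool's x, y, z in degrees, then the shift along the tool's x, y, z in cm, then the closure, from 0 (fully open) to 1 (shut). A call has exactly 8 rows; each row shifts and turns the commanded pose from where the row before left it, along the tool's axes as they then stand; what a row does not reach is not made up. A row lasts 1/10 s, in which the tool goes at most 50 mm and 8.59 degrees, less where a joint would pass 70% of its speed; a pose out of reach is approached as far as the arm can. A call with a gripper value outside its range is refused whole. The fingers move at their own pace and stop on an object; FORCE is the grip in N (left out, the last holds). Time passes only in rows, so rows that do not move let the fingers close, or fill a call up. It gives the time, the measured TCP pose, the force, the opening and the grip force at its end, in the units of the state.
- arm.state(): the state, without advancing time (a new reading comes with each control period).
- viewer.read_camera(name): name is "scene" or "side" or "wrist"; returns a dict with "frame" (384x512x3 uint8, red, green, blue), "range_z" (384x512 float32, mm along the optical axis (not along the pixel's ray), 0 where there is no reading), "camera_matrix" (3x3 intrinsics, pixels), "rvec" (rotation vector, rad) and "tvec" (3), from world to camera coordinates, as OpenCV has them. Camera axes: x right, y down, z forward; pixel columns grow to the right and rows downward; lengths in mm; the calibration is good to about 2 mm. A picture is of the moment at which its call begins.
- job.finish_job(): hands the job in; it is judged then, once.
The state is a dict: "time_s": time; "joints": joint angles; "joint_vel": joint speeds; "joint_efforts": joint torques, N m; "ee_pos": TCP position; "tool_rot": TCP orientation; "wrist_force": force on the tool from outside, world axes, zero at the start; "ft_torque": the same for the moment, N m; "finger_gap": opening from 0.0 (shut) to 1.0 (fully open); "finger_force": force on a finger pad.
Only numpy, scipy, OpenCV 4.12 (cv2) and the standard library are available. Lean on these libraries where they do the work, as an engineer would, in place of code of your own. Each camera call takes 0.05 s, during which the arm holds its last target. There are 200 camera calls.

## Working session

There is one attempt and no reset: what is moved stays moved. The work goes in short steps, Python scripts to look and compute and a shell command to move; the robot and the scene stay as the last step left them, time stands still between calls to the robot, and variables do not carry over. Pictures are saved under pics/ and viewed, at most 10 in all, crops included, and the job is handed in when it is done.

```bash
mkdir -p pics; ls
cat > h.py <<'E'
import numpy as np, cv2
from station import arm, viewer, job
def grab(n):
    d=viewer.read_camera(n); np.savez(f'/tmp/{n}.npz',**d); return d
def pts(d):
    z=d['range_z']; K=np.array(d['camera_matrix']); R=cv2.Rodrigues(np.array(d['rvec'],float))[0]; t=np.array(d['tvec'],float).ravel()
    v,u=np.mgrid[:z.shape[0],:z.shape[1]]
    c=np.stack([(u-K[0,2])/K[0,0]*z,(v-K[1,2])/K[1,1]*z,z],-1)
    p=(c-t)@R; p[z==0]=np.nan; return p
def ray(d,u,v,h):
    K=np.array(d['camera_matrix']); R=cv2.Rodrigues(np.array(d['rvec'],float))[0]; t=np.array(d['tvec'],float).ravel()
    o=-R.T@t; r=R.T@np.array([(u-K[0,2])/K[0,0],(v-K[1,2])/K[1,1],1]); return o+r*(h-o[2])/r[2]
E
python3 - <<'E'
from h import *
a=[grab(n)['frame'] for n in('scene','side')]
cv2.imwrite('pics/a.png',cv2.resize(a[0],(800,600))[:,:,::-1]); cv2.imwrite('pics/b.png',cv2.resize(a[1],(800,600))[:,:,::-1])
print(arm.state())
E
```

```text
pics
{'time_s': 0.1, 'joints': array([ 1.09044457e+00,  4.91501339e-01,  1.55937934e+00, -1.56985980e-05,
        1.09167686e+00, -1.05591620e-01]), 'joint_vel': array([-2.10176252e-03, -2.33994379e-03, -1.04395458e-03,  7.97635011e-04,
       -5.00504861e-04,  7.04098705e-05]), 'joint_efforts': array([ 2.79278531e-03, -6.13622618e+01, -2.58604842e+01,  6.94324938e-02,
        4.70584596e-02, -6.40596568e-05]), 'ee_pos': array([228.64887307, 581.41988444, 180.62207123]), 'tool_rot': array([-1.32662293e-04,  1.86281884e-01,  9.82496222e-01, -4.63898673e-04]), 'wrist_force': array([ 0.06447322, -0.01207186,  0.05216576]), 'ft_torque': array([-0.04947865,  0.04608364,  0.03455593]), 'finger_force': 0.0, 'finger_gap': 0.999149683554816}
```

View pics/a.png

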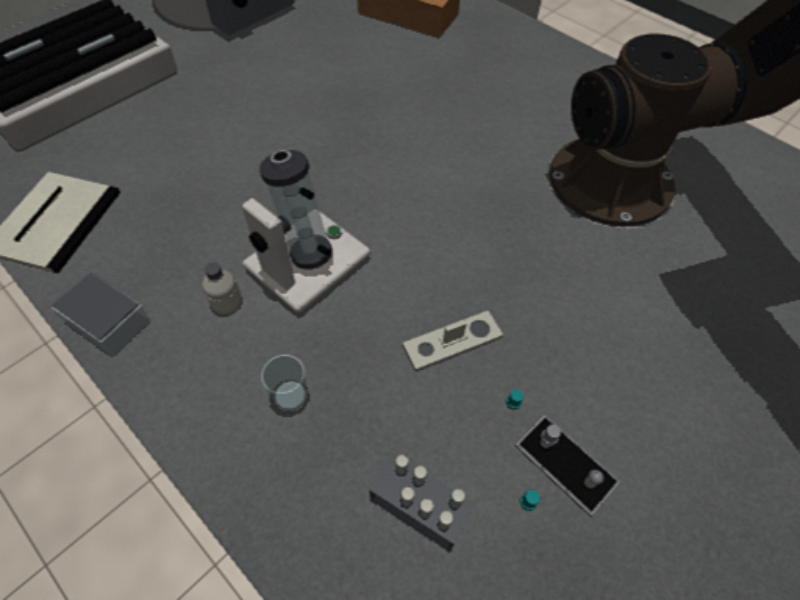

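View pics/b.png

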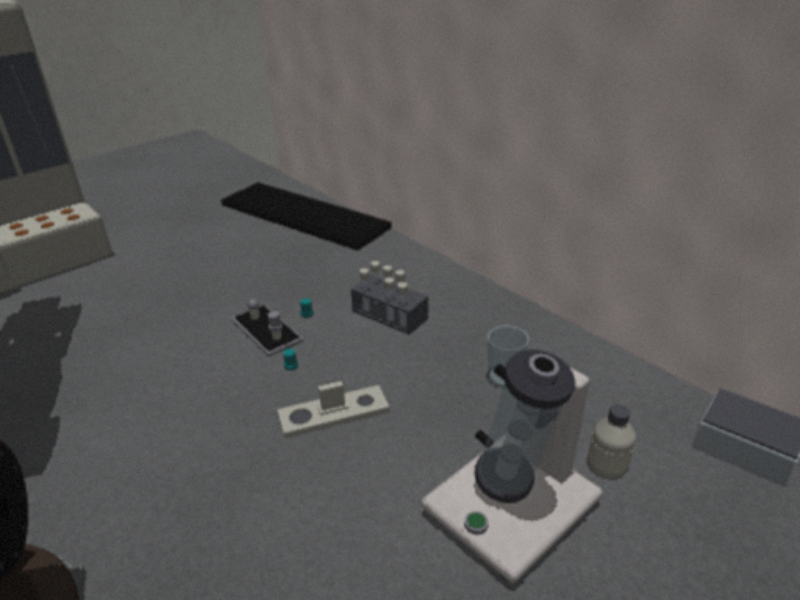

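The scene view shows the rack with the cap (taller, ~552,433) and the ball (~595,478). There are turquoise look-alike caps at (515,399) and (530,499). The tray has its small pocket at (426,349), large recess at (480,328) and handle at (455,333). The mouth is at (281,156) in scene and (543,366) in side. Other things that could be mistaken for the ball or cap are the white tube caps at ~(400–460,460–520).

Run:
```python
from h import *
S=dict(np.load('/tmp/scene.npz'));D=dict(np.load('/tmp/side.npz'))
P=pts(S);Q=pts(D)
def at(p,u,v,r=2):
    u=int(u*.64);v=int(v*.64);return np.nanmedian(p[v-r:v+r+1,u-r:u+r+1].reshape(-1,3),0).round(1)
for n,u,v in [('cap',552,430),('ball',594,477),('pocket',426,349),('recess',480,328),('neckrim',273,152)]: print(n,at(P,u,v,1))
for n,u,v in [('cap',274,318),('ball',254,303),('pocket',366,400),('recess',301,416),('rim',543,353)]: print('side',n,at(Q,u,v,1))
for n,d,u,v in[('s',S,281,155),('d',D,544,366)]: print('mouth',n,ray(d,u*.64,v*.64,248).round(1))
# tray blob via depth: z 8..16
for n,p,d in(('s',P,S),('d',Q,D)):
    f=d['frame'].astype(int)
    m=((p[...,2]>6)&(p[...,2]<65)&(f.min(-1)>100)&(p[...,0]>380)&(p[...,0]<720)&(abs(p[...,1]-at(P,426,349)[1])<220)).astype(np.uint8)
    nb,l,st,_=cv2.connectedComponentsWithStats(m)
    for k in range(1,nb):
        if st[k,4]>150:
            q=p[l==k]; q=q[(abs(q[:,2]-12)<4)]
            if len(q)>50: print(n,st[k],cv2.minAreaRect(q[:,:2].astype(np.float32)),np.median(q[:,2]))
    # things standing above peg level in rack zone
    c=at(P,552,430);b=at(P,594,477)
    for o in(c,b):
        m=(np.hypot(p[...,0]-o[0],p[...,1]-o[1])<22)&(p[...,2]>31)
        q=p[m];print(n,'blob',len(q),q.min(0).round(1),q.max(0).round(1))
fr=S['frame']; a=fr[240:345,300:400]; b=D['frame'][180:260,140:260]
cv2.imwrite('pics/c.png',np.hstack([cv2.resize(a,(400,420),interpolation=2),cv2.resize(b,(400,420),interpolation=2)])[:,:,::-1])
```

```text
cap [549.7 234.   60. ]
ball [557.4 314.3  46.5]
pocket [559.5   1.4   9.4]
recess [463.4  38.3   8.9]
neckrim [ 439.  -553.1    3.5]
side cap [545.9 229.2  56.8]
side ball [552.6 310.8  45.6]
side pocket [564.7   5.5   9.1]
side recess [470.1  44.1   9.4]
side rim [ 607.2 -268.9  239.7]
mouth s [ 577.2 -292.1  248. ]
mouth d [ 580.2 -291.5  248. ]
s [258 199  63  37 806] ((514.4345703125, 21.52527618408203), (53.32860565185547, 160.064697265625), 68.26095581054688) 13.265133960622414
s blob 124 [541.  224.1  31.4] [561.6 247.2  62.7]
s blob 72 [545.3 306.1  35.3] [562.7 324.8  51.8]
d [178 246  71  31 796] ((515.403564453125, 21.86162567138672), (55.77301025390625, 160.1835174560547), 68.33094787597656) 13.326459516774811
d blob 98 [538.  223.3  31.6] [559.2 247.8  61.2]
d blob 41 [542.4 304.9  31.7] [562.9 320.   48.5]
```

View pics/c.png

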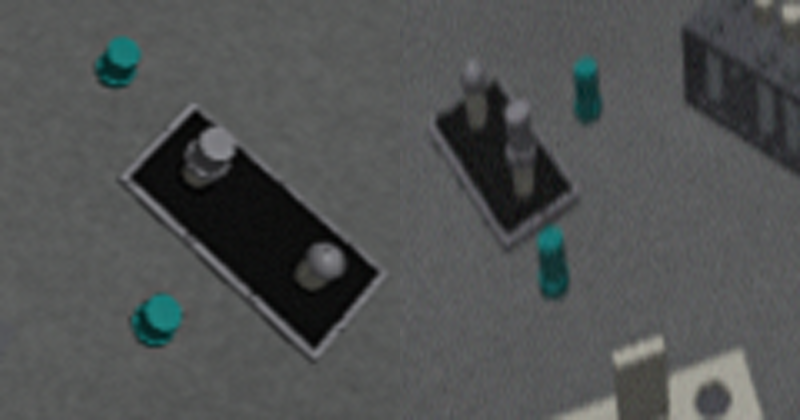

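The crop confirms it: the steel cap, with its flange foot, stands on the near peg (y≈235) and the ball on the other (y≈313). The turquoise caps stand off the rack. The tool's y axis is already aligned with the tray's y. Next I go above the ball and look from there.

```bash
python3 -m crank '[[0,0,0,-4.6,-1.5,0,0.3],[0,0,0,-4.6,-1.5,0,0.4],[0,0,0,-4.6,-1.5,0,0.4],[0,0,0,-4.6,-1.5,0,0.4],[0,0,0,-4.6,-1.5,0,0.4],[0,0,0,-4.6,-1.5,0,0.4],[0,0,0,-4.6,-1.5,0,0.4],[0,0,0,-4.6,-1.5,0,0.4]]' 10 && python3 -m crank '[[0,0,0,-1.6,-0.5,0,0.4],[0,0,0,-1.6,-0.5,0,0.4],[0,0,0,0,0,2,0.4],[0,0,0,0,0,2,0.4],[0,0,0,0,0,0,0.4],[0,0,0,0,0,0,0.4],[0,0,0,0,0,0,0.4],[0,0,0,0,0,0,0.4]]'
cat >> h.py <<'E'
from scipy.spatial.transform import Rotation as Ro
def delta(target):
    "tool-axis shift in cm from TCP now to world target"
    s=arm.state(); q=s['tool_rot']; R=Ro.from_quat([q[1],q[2],q[3],q[0]])
    print('tcp',np.round(s['ee_pos'],1),'gap',round(float(s['finger_gap']),3),'cm',(R.inv().apply(np.array(target)-s['ee_pos'])/10).round(2), 'z',R.as_matrix()[:,2].round(4))
E
python3 - <<'E'
from h import *
w=grab('wrist');cv2.imwrite('pics/d.png',cv2.resize(w['frame'],(800,600))[:,:,::-1])
delta([553,313,60]);P=pts(w)
for o in((548,235,52,62),(553,313,38,50)):
    m=(np.hypot(P[...,0]-o[0],P[...,1]-o[1])<20)&(P[...,2]>o[2])&(P[...,2]<o[3])
    q=P[m];v,u=np.where(m);print(len(q),q.min(0).round(1),q.max(0).round(1),u.mean(),v.mean(), 'minmax uv',u.min(),u.max(),v.min(),v.max())
E
```

```text
time_s: 0.9
ee_pos: [528.6, 333.7, 180.9]
tool_rot: [-0.0, 0.186, 0.982, -0.0]
wrist_force: [1.4, 1.3, -0.3]
finger_gap: 0.6
finger_force: 0.0
time_s: 1.7
ee_pos: [553.6, 314.7, 142.2]
tool_rot: [0.001, 0.186, 0.983, 0.0]
wrist_force: [0.6, 0.3, 0.3]
finger_gap: 0.604
finger_force: 0.0
tcp [553.6 314.6 142.1] gap 0.601 cm [ 0.   -0.18  8.21] z [ 1.3e-03  7.0e-04 -1.0e+00]
353 [539.  227.9  52.1] [558.2 247.5  61.5] 185.58073654390935 212.09631728045326 minmax uv 175 196 202 222
296 [542.6 308.   38.2] [561.3 327.4  48.8] 262.7364864864865 182.23986486486487 minmax uv 253 272 173 191
```

View pics/d.png

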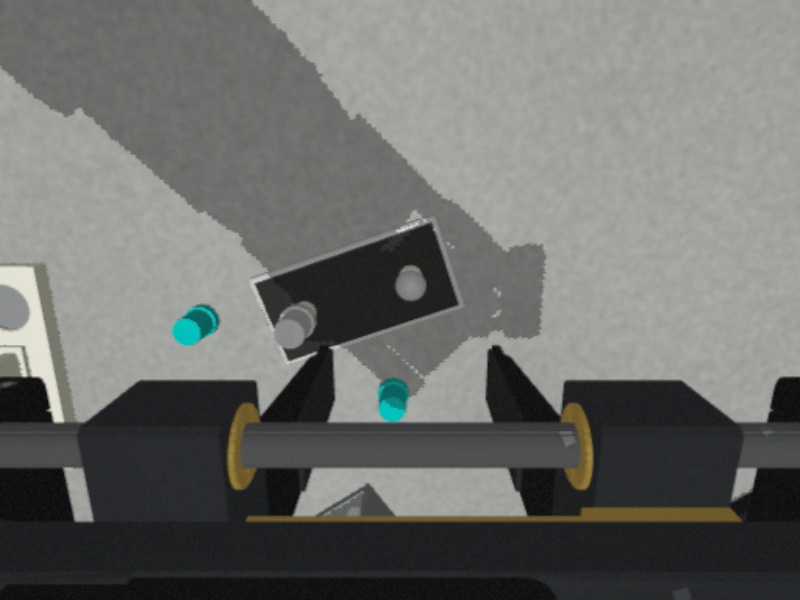

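The wrist view shows the ball at (410,284), between the fingertips (333 and 487, mid 410). The cap is at (292,327) and the turquoise caps at (192,327) and (392,405). I descend above the ball and check the centring.

```bash
python3 -m crank '[[0,0,0,0,0,2,0.4],[0,0,0,0,0,2,0.4],[0,0,0,0,0,2,0.4],[0,0,0,0,0,1.5,0.4],[0,0,0,0,0,0.5,0.4],[0,0,0,0,0,0,0.4],[0,0,0,0,0,0,0.4],[0,0,0,0,0,0,0.4]]' 10
python3 - <<'E'
from h import *
S=dict(np.load('/tmp/scene.npz'))
for u,v in((515,396),(531,496)): print('turq',ray(S,u*.64,v*.64,25).round(0))
w=grab('wrist');cv2.imwrite('pics/e.png',cv2.resize(w['frame'],(800,600))[:,:,::-1])
P=pts(w)
m=(np.hypot(P[...,0]-553,P[...,1]-315)<17)&(P[...,2]>36)&(P[...,2]<49)
q=P[m];v,u=np.where(m);print(len(q),q.min(0).round(1),q.max(0).round(1),'uv/.64',np.array([u.min(),u.max(),v.min(),v.max()])/.64)
for n in('scene','side'):
    d=grab(n);P=pts(d);m=(np.hypot(P[...,0]-553,P[...,1]-315)<17)&(P[...,2]>39)&(P[...,2]<49);q=P[m];print(n,len(q),q.min(0).round(1),q.max(0).round(1))
delta([553,315,32])
E
```

```text
time_s: 2.55
ee_pos: [553.9, 314.4, 62.1]
tool_rot: [0.001, 0.186, 0.982, 0.0]
wrist_force: [0.1, -0.5, 0.2]
finger_gap: 0.602
finger_force: 0.0
turq [529. 161.  25.]
turq [632. 269.  25.]
523 [542.5 307.9  36.1] [561.3 327.2  48.8] uv/.64 [392.1875 431.25   301.5625 340.625 ]
scene 64 [546.2 306.3  39. ] [563.2 324.7  48.9]
side 27 [544.6 306.2  39.2] [562.  320.3  48.7]
tcp [553.7 314.3  61.8] gap 0.601 cm [0.09 0.04 2.98] z [ 9.e-04  4.e-04 -1.e+00]
```

View pics/e.png

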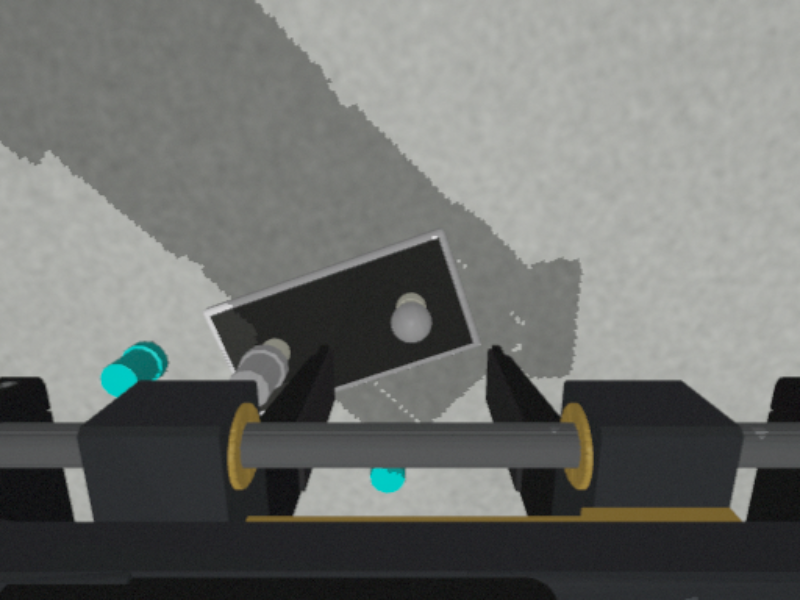

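The ball is at (411,321), centred between the fingertips (mid 410). I go down with the tips 5 mm below the ball's centre, because deeper would foul the plate at the pocket, then grip.

```bash
python3 -m crank '[[0,0,0,0.15,0,1,0.4],[0,0,0,0,0,1,0.4],[0,0,0,0,0,0.7,0.4],[0,0,0,0,0,0.3,0.4],[0,0,0,0,0,0,0.4],[0,0,0,0,0,0,0.6],[0,0,0,0,0,0,0.72],[0,0,0,0,0,0,0.78]]' 15; python3 -m crank '[[0,0,0,0,0,0,0.8],[0,0,0,0,0,0,0.85],[0,0,0,0,0,0,0.9],[0,0,0,0,0,0,0.9],[0,0,0,0,0,0,0.9],[0,0,0,0,0,0,0.9],[0,0,0,0,0,0,0.9],[0,0,0,0,0,0,0.9]]'
```

```text
time_s: 3.5
ee_pos: [552.2, 314.9, 31.5]
tool_rot: [0.0, 0.186, 0.982, 0.0]
wrist_force: [-0.9, -0.3, -0.3]
finger_gap: 0.401
finger_force: 0.0
time_s: 4.3
ee_pos: [552.0, 314.8, 31.2]
tool_rot: [0.0, 0.186, 0.982, 0.0]
wrist_force: [-0.4, -0.4, 0.5]
finger_gap: 0.1
finger_force: 0.0
```

Run:
```python
from h import *
w=grab('wrist')['frame'];s=grab('scene')['frame'][240:345,300:400];
cv2.imwrite('pics/f.png',np.hstack([cv2.resize(w[150:330,160:360],(440,400)),cv2.resize(s,(360,400))])[:,:,::-1])
print(arm.state()['finger_gap'],arm.state()['finger_force'])
```

```text
0.09825809887433647 0.0
```

View pics/f.png

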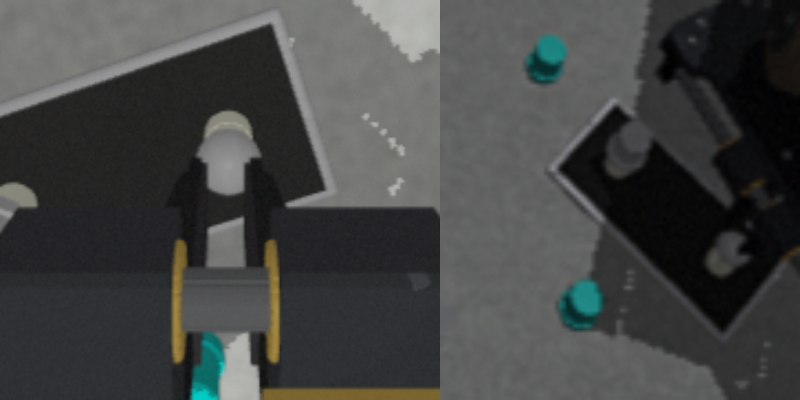

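The ball is still on its peg, at (228,160) in the crop. The fingers closed short of it along tool x without touching. I'll measure where the fingertips really are from depth.

Run:
```python
from h import *
s=arm.state();q=s['tool_rot'];R=Ro.from_quat([q[1],q[2],q[3],q[0]])
for n in('wrist','scene','side'):
    d=grab(n);P=pts(d);L=R.inv().apply((P-s['ee_pos']).reshape(-1,3)).reshape(P.shape)
    f=d['frame'].astype(int)
    dark=(f.max(-1)<70)
    near=(abs(L[...,0])<40)&(abs(L[...,1])<30)
    for z0 in range(-40,8,4):
        m=near&dark&(L[...,2]>=z0)&(L[...,2]<z0+4)
        if m.sum()>3: print(n,'fing z',z0,m.sum(),np.nanmin(L[m],0).round(1)[:2],np.nanmax(L[m],0).round(1)[:2])
    m=near&(f.min(-1)>75)&(P[...,2]>31)&(P[...,2]<50)&(np.hypot(P[...,0]-553,P[...,1]-315)<17)
    if m.sum(): print(n,'ball tool',m.sum(),np.nanmin(L[m],0).round(1),np.nanmax(L[m],0).round(1))
```

```text
wrist fing z -40 37 [ 9.5 -7.3] [12.6 10.4]
wrist fing z -36 8 [10.4 -6.8] [12.1  9.9]
wrist ball tool 555 [ -8.3  -6.8 -17.6] [10.7 11.9 -3.5]
scene fing z -40 7 [-12.3  -8.2] [1.5 9.1]
scene fing z -16 21 [-8.6 -6.8] [5.1 8.4]
scene fing z -12 20 [-10.9  -8.2] [ 5.6 10.5]
scene fing z -8 5 [-9.5 -6.7] [-6.   7.6]
side fing z -40 8 [ -4.4 -10.7] [10.7 -1.8]
side fing z -16 6 [-7.9 -8. ] [6.8 6.5]
side fing z -12 7 [-10.2 -10.8] [7.2 8.5]
side fing z -8 7 [-6.2 -7.8] [ 7.8 -3.8]
```

Run:
```python
from h import *
a=np.load('/tmp/side.npz')['frame'][170:225,135:200];b=np.load('/tmp/scene.npz')['frame'][285:325,355:400];w=np.load('/tmp/wrist.npz')['frame'][190:250,225:300]
def e(x): return np.clip(cv2.resize(x,(266,340),interpolation=2).astype(float)*1.8,0,255).astype(np.uint8)
cv2.imwrite('pics/g.png',np.hstack([e(a),e(b),e(w)])[:,:,::-1])
```

```text
(no output)
```

View pics/g.png

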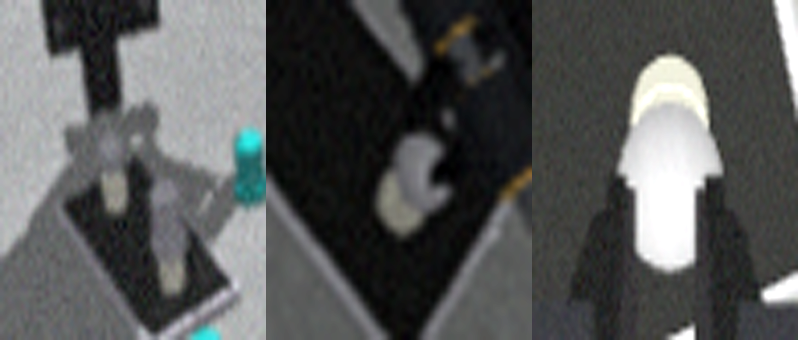

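The fingertips sit visibly higher than assumed: in the wrist crop they end at (620,180), above and in front of the ball, and they don't straddle it. I open, lower the grasp point to the ball's centre (TCP z 18, 10 mm above the rack plate) and close again.

```bash
python3 -m crank '[[0,0,0,0,0,0,0.6],[0,0,0,0,0,0,0.5],[0,0,0,0,0,0,0.45],[0,0,0,0,0,0,0.45],[0,0,0,0,0,0,0.45],[0,0,0,0,0,0.4,0.45],[0,0,0,0,0,0.4,0.45],[0,0,0,0,0,0.4,0.45]]' 15; python3 -m crank '[[0,0,0,0,0,0.1,0.5],[0,0,0,0,0,0,0.6],[0,0,0,0,0,0,0.65],[0,0,0,0,0,0,0.7],[0,0,0,0,0,0,0.75],[0,0,0,0,0,0,0.8],[0,0,0,0,0,0,0.82],[0,0,0,0,0,0,0.84]]'; python3 -m crank '[[0,0,0,0,0,0,0.9],[0,0,0,0,0,0,0.9],[0,0,0,0,0,0,0.9],[0,0,0,0,0,0,0.9],[0,0,0,0,0,0,0.9],[0,0,0,0,0,0,0.9],[0,0,0,0,0,0,0.9],[0,0,0,0,0,0,0.9]]'
```

```text
time_s: 5.35
ee_pos: [552.0, 314.7, 18.6]
tool_rot: [-0.0, 0.186, 0.982, -0.0]
wrist_force: [-0.1, 0.3, -0.6]
finger_gap: 0.549
finger_force: 0.0
time_s: 6.15
ee_pos: [552.0, 314.8, 18.2]
tool_rot: [0.0, 0.186, 0.982, 0.0]
wrist_force: [0.3, 0.3, 0.2]
finger_gap: 0.171
finger_force: 0.0
time_s: 6.95
ee_pos: [552.0, 314.8, 18.2]
tool_rot: [0.0, 0.186, 0.982, 0.0]
wrist_force: [-0.2, 0.9, 0.2]
finger_gap: 0.097
finger_force: 0.0
```

Run:
```python
from h import *
s=arm.state();q=s['tool_rot'];R=Ro.from_quat([q[1],q[2],q[3],q[0]])
for n in('wrist','scene','side'):
    d=grab(n)
    X=np.array([s['ee_pos']+R.apply(v) for v in([0,0,0],[0,0,-19],[0,5,0],[0,-5,0],[10,0,0])]+[[552.5,315,37.]])
    p=cv2.projectPoints(X,np.array(d['rvec'],float),np.array(d['tvec'],float),np.array(d['camera_matrix'],float),None)[0][:,0]
    print(n,'TCP,grasp,+y5,-y5,+x10,ball',p.round(0).tolist())
    P=pts(d);L=P-np.array([552.5,315,0]);m=(np.hypot(L[...,0],L[...,1])<30)&(P[...,2]>30)&(P[...,2]<50)&(d['frame'].min(-1)>75)
    v,u=np.where(m);print(m.sum(),np.nanmedian(P[m],0).round(1) if m.any() else '',np.nanmax(P[m],0).round(1) if m.any() else '', u.mean(),v.mean())
    np.savez(f'/tmp/{n}2.npz',**d)
w=dict(np.load('/tmp/wrist2.npz'));c=w['frame'][150:330,160:360];a=dict(np.load('/tmp/side2.npz'))['frame'][165:225,130:200]
cv2.imwrite('pics/h.png',np.clip(1.8*np.hstack([cv2.resize(c,(440,400)),cv2.resize(a,(360,400),interpolation=2)])[:,:,::-1].astype(float),0,255))
```

```text
wrist TCP,grasp,+y5,-y5,+x10,ball [[260.0, 220.0], [260.0, 230.0], [267.0, 220.0], [253.0, 220.0], [260.0, 206.0], [261.0, 230.0]]
520 [548.4 317.7  45.7] [560.7 326.3  49.4] 262.8826923076923 228.87884615384615
scene TCP,grasp,+y5,-y5,+x10,ball [[378.0, 307.0], [380.0, 305.0], [379.0, 309.0], [376.0, 305.0], [381.0, 305.0], [380.0, 305.0]]
0   nan nan
side TCP,grasp,+y5,-y5,+x10,ball [[163.0, 201.0], [162.0, 195.0], [162.0, 200.0], [163.0, 201.0], [159.0, 201.0], [162.0, 195.0]]
1 [549.3 310.6  47.1] [549.3 310.6  47.1] 161.0 193.0<stdin>:9: RuntimeWarning: Mean of empty slice.
  ret = ret.dtype.type(ret / rcount)
[ WARN:0@0.999] global loadsave.cpp:1063 imwrite_ Unsupported depth image for selected encoder is fallbacked to CV_8U.
```

View pics/h.png

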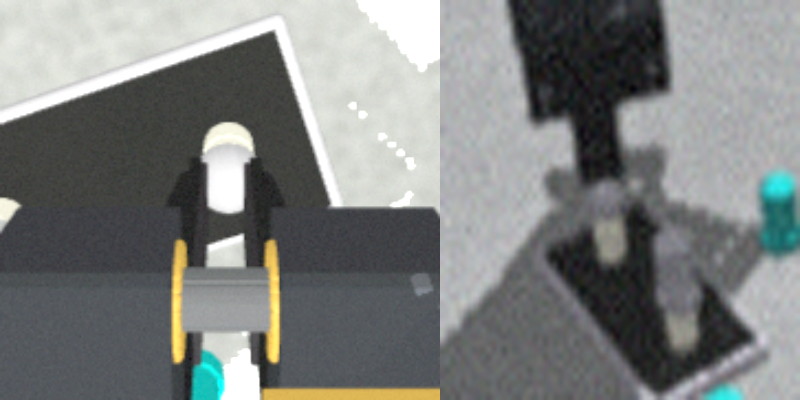

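In the side crop the finger still ends at the ball's top, at (600,190). I'll read the finger column's true heights from depth.

Run:
```python
from h import *
np.set_printoptions(suppress=True,linewidth=150)
s=arm.state();q=s['tool_rot'];R=Ro.from_quat([q[1],q[2],q[3],q[0]])
for n,U in(('side',(158,160,162,164)),('scene',(376,379,382,385))):
    d=dict(np.load(f'/tmp/{n}2.npz'));P=pts(d)
    for v in (range(176,206,2) if n=='side' else range(292,314,2)):
        print(n,v,[ (P[v,u].round(0).astype(int).tolist() if d['range_z'][v,u]>0 else None, int(d['frame'][v,u].mean())) for u in U])
w=dict(np.load('/tmp/wrist2.npz'));P=pts(w)
for v in range(216,250,4): print('wrist',v,[(R.inv().apply(P[v,u]-s['ee_pos']).round(0).tolist() if w['range_z'][v,u]>0 else None,int(w['frame'][v,u].mean())) for u in(244,250,256,262,268,274,280)])
```

```text
side 176 [([517, 241, 147], 15), ([522, 239, 146], 21), ([525, 234, 147], 18), ([532, 239, 142], 20)]
side 178 [([517, 242, 140], 12), ([521, 238, 141], 17), ([527, 240, 137], 14), ([530, 236, 138], 20)]
side 180 [([517, 243, 134], 18), ([521, 241, 134], 23), ([525, 239, 133], 11), ([530, 238, 131], 33)]
side 182 [([543, 304, 89], 16), ([549, 303, 87], 19), ([552, 298, 88], 16), ([558, 299, 85], 59)]
side 184 [([543, 306, 82], 16), ([549, 305, 80], 14), ([553, 302, 79], 18), ([558, 300, 78], 52)]
side 186 [([542, 305, 76], 8), ([549, 308, 71], 20), ([553, 305, 71], 17), ([556, 299, 73], 32)]
side 188 [([542, 308, 68], 18), ([547, 306, 67], 19), ([552, 305, 65], 13), ([557, 301, 65], 19)]
side 190 [([542, 310, 61], 12), ([546, 307, 60], 16), ([552, 307, 58], 19), ([557, 305, 56], 22)]
side 192 [([542, 312, 53], 30), ([550, 318, 47], 46), ([555, 314, 46], 63), ([562, 317, 42], 57)]
side 194 [([570, 377, 2], 58), ([547, 313, 43], 69), ([551, 309, 44], 70), ([558, 310, 40], 69)]
side 196 [([563, 364, 4], 58), ([545, 311, 39], 64), ([550, 309, 38], 66), ([555, 306, 37], 59)]
side 198 [([5
[... 2513 characters left out ...]
0), ([0.0, 1.0, -29.0], 148), ([0.0, 5.0, -29.0], 145), ([11.0, 7.0, -55.0], 26), ([12.0, 10.0, -58.0], 21)]
wrist 240 [([12.0, -8.0, -62.0], 24), ([10.0, -5.0, -59.0], 31), ([-3.0, -2.0, -28.0], 139), ([-3.0, 1.0, -29.0], 146), ([-3.0, 5.0, -29.0], 144), ([11.0, 7.0, -59.0], 31), ([12.0, 10.0, -62.0], 22)]
wrist 244 [([12.0, -7.0, -67.0], 20), ([10.0, -5.0, -63.0], 26), ([-22.0, -3.0, 8.0], 61), ([-6.0, 1.0, -26.0], 137), ([-6.0, 5.0, -27.0], 132), ([11.0, 7.0, -65.0], 33), ([12.0, 10.0, -68.0], 18)]
wrist 248 [([12.0, -7.0, -71.0], 19), ([11.0, -4.0, -69.0], 34), ([-25.0, -3.0, 9.0], 39), ([-25.0, 1.0, 7.0], 36), ([-26.0, 6.0, 9.0], 37), ([11.0, 7.0, -69.0], 33), ([12.0, 10.0, -72.0], 19)]
```

Depth shows the whole gripper about 36–38 mm higher than the reported TCP implies: the fingertips end at z≈54 with TCP at 18, and the body is 38 mm higher too. I'll use true tip z = ee_z + 36. I open, go down 22 mm more and grip.

```bash
python3 -c "from station import arm;print(arm.tcp_to_grasp)"; python3 -m crank '[[0,0,0,0,0,0,0.6],[0,0,0,0,0,0,0.45],[0,0,0,0,0,0,0.45],[0,0,0,0,0,0,0.45],[0,0,0,0,0,0,0.45],[0,0,0,0,0,0.4,0.45],[0,0,0,0,0,0.4,0.45],[0,0,0,0,0,0.4,0.45]]' 15; python3 -m crank '[[0,0,0,0,0,0.4,0.5],[0,0,0,0,0,0.4,0.6],[0,0,0,0,0,0.2,0.6],[0,0,0,0,0,0,0.65],[0,0,0,0,0,0,0.7],[0,0,0,0,0,0,0.75],[0,0,0,0,0,0,0.78],[0,0,0,0,0,0,0.8]]'; python3 -m crank '[[0,0,0,0,0,0,0.82],[0,0,0,0,0,0,0.84],[0,0,0,0,0,0,0.9],[0,0,0,0,0,0,0.9],[0,0,0,0,0,0,0.9],[0,0,0,0,0,0,0.9],[0,0,0,0,0,0,0.9],[0,0,0,0,0,0,0.9]]'
```

```text
18.8
time_s: 7.9
ee_pos: [552.0, 314.7, 5.6]
tool_rot: [-0.0, 0.186, 0.982, -0.0]
wrist_force: [-0.4, 0.3, -0.0]
finger_gap: 0.548
finger_force: 0.0
time_s: 8.7
ee_pos: [552.3, 315.0, -3.6]
tool_rot: [0.0, 0.186, 0.982, 0.0]
wrist_force: [0.5, 2.1, 1.3]
finger_gap: 0.214
finger_force: 1.0
time_s: 9.5
ee_pos: [552.2, 314.9, -3.7]
tool_rot: [0.0, 0.186, 0.982, 0.0]
wrist_force: [0.2, 3.5, 3.0]
finger_gap: 0.204
finger_force: 15.0
```

The grip holds: gap 19.4 mm at 15 N. I lift and carry the ball over to the pocket.

```bash
python3 -m crank '[[0,0,0,0,0,-0.4,0.9],[0,0,0,0,0,-1,0.9],[0,0,0,0,0,-1.5,0.9],[0,0,0,0,0,-1.5,0.9],[0,0,0,0,0,-1.2,0.9],[0,0,0,0,0,-0.6,0.9],[0,0,0,-0.4,-0.9,0,0.9],[0,0,0,-0.8,-1.9,0,0.9]]'; python3 -m crank '[[0,0,0,-1.2,-2.8,0,0.9],[0,0,0,-1.4,-3.2,0,0.9],[0,0,0,-1.4,-3.2,0,0.9],[0,0,0,-1.4,-3.2,0,0.9],[0,0,0,-1.4,-3.2,0,0.9],[0,0,0,-1.4,-3.2,0,0.9],[0,0,0,-1.4,-3.2,0,0.9],[0,0,0,-1.0,-2.4,0,0.9]]';  python3 -m crank '[[0,0,0,-0.4,-1.2,0,0.9],[0,0,0,0,-0.2,0,0.9],[0,0,0,0,0,0,0.9],[0,0,0,0,0,0,0.9],[0,0,0,0,0,0,0.9],[0,0,0,0,0,0,0.9],[0,0,0,0,0,0,0.9],[0,0,0,0,0,0,0.9]]'
cat >> h.py <<'E'
def tray(d,zoff=0):
    "tray pose in a view: rect of plate top from depth+colour, dark disc centroids"
    P=pts(d);f=d['frame'].astype(int)
    m=(abs(P[...,2]-12)<6)&(f.min(-1)>95)&(np.hypot(P[...,0]-515,P[...,1]-21.7)<95)
    q=P[m];
    if len(q)<30: print('few');return
    r=cv2.minAreaRect(q[:,:2].astype(np.float32));print('rect',np.round(r[0],1),np.round(r[1],1),round(r[2],1),'z',np.median(q[:,2]).round(1))
    for n,c in(('pocket',(561.5,3.3)),('recess',(468.5,40.1))):
        k=(np.hypot(P[...,0]-c[0],P[...,1]-c[1])<20)&(f.max(-1)-f.min(-1)<20)&(f.mean(-1)<f[m].mean()-50)&(P[...,2]<14)
        if k.sum()>5: print(n,k.sum(),((np.nanmax(P[k],0)+np.nanmin(P[k],0))/2).round(1),np.nanmedian(P[k],0).round(1),(np.nanmax(P[k],0)-np.nanmin(P[k],0)).round(0))
E
python3 - <<'E'
from h import *
for n in('wrist','side','scene'): print(n);tray(grab(n))
delta([561.5,3.3,-20])
s=arm.state();print(s['finger_force'])
E
```

```text
time_s: 10.3
ee_pos: [552.6, 284.3, 58.0]
tool_rot: [0.0, 0.186, 0.983, 0.0]
wrist_force: [0.8, 0.9, -0.3]
finger_gap: 0.196
finger_force: 15.0
time_s: 11.1
ee_pos: [561.6, 16.0, 57.6]
tool_rot: [-0.0, 0.187, 0.982, -0.0]
wrist_force: [-0.0, 0.0, -0.3]
finger_gap: 0.197
finger_force: 15.0
time_s: 11.9
ee_pos: [560.9, 4.2, 58.1]
tool_rot: [0.0, 0.186, 0.983, 0.0]
wrist_force: [0.1, 0.3, -0.5]
finger_gap: 0.2
finger_force: 15.0
wrist
rect [514.1  23.2] [ 52.3 159.2] 68.1 z 13.4
pocket 610 [561.2   4.    9. ] [561.1   4.    9.1] [24. 24.  4.]
recess 311 [468.5  41.6   9.1] [472.   40.7   9.2] [31. 32.  4.]
side
rect [514.5  21.9] [ 53.7 157.2] 65.8 z 13.5
pocket 28 [562.9   4.1   8.8] [563.3   4.8   8.8] [16. 16.  5.]
recess 60 [470.4  42.7   8.8] [469.7  42.6   8.6] [27. 22.  5.]
scene
rect [514.4  21.8] [ 50.7 157. ] 67.9 z 13.2
pocket 53 [559.7   2.2   9.4] [559.4   2.6   8.7] [20. 23.  7.]
recess 22 [467.   49.2   9.9] [464.9  49.7   9. ] [32.  9.  8.]
tcp [560.9   4.   58.1] gap 0.195 cm [-0.08 -0.04  7.81] z [ 0.e+00  1.e-04 -1.e+00]
14.999968707561493
```

The pocket averages (561.3, 3.0) across the views. I nudge 1 mm, go down 7.8 cm so the ball's bottom is below the plate's top, and release slowly.

```bash
python3 -m crank '[[0,0,0,-0.05,-0.08,1,0.9],[0,0,0,0,0,1.8,0.9],[0,0,0,0,0,1.8,0.9],[0,0,0,0,0,1.4,0.9],[0,0,0,0,0,0.9,0.9],[0,0,0,0,0,0.4,0.9],[0,0,0,0,0,0.2,0.9],[0,0,0,0,0,0.1,0.9]]';python3 -m crank '[[0,0,0,0,0,0.2,0.9],[0,0,0,0,0,0,0.9],[0,0,0,0,0,0,0.9],[0,0,0,0,0,0,0.9],[0,0,0,0,0,0,0.9],[0,0,0,0,0,0,0.9],[0,0,0,0,0,0,0.9],[0,0,0,0,0,0,0.9]]'
```

```text
time_s: 12.85
ee_pos: [561.3, 3.0, -17.7]
tool_rot: [0.0, 0.186, 0.982, 0.0]
wrist_force: [-0.5, -0.2, -0.7]
finger_gap: 0.198
finger_force: 15.0
time_s: 13.65
ee_pos: [561.1, 3.1, -19.9]
tool_rot: [0.0, 0.186, 0.982, 0.0]
wrist_force: [-0.1, -0.4, -0.8]
finger_gap: 0.197
finger_force: 15.0
```

```bash
python3 -m crank '[[0,0,0,0,0,0.1,0.9],[0,0,0,0,0,0,0.9],[0,0,0,0,0,0,0.8],[0,0,0,0,0,0,0.78],[0,0,0,0,0,0,0.76],[0,0,0,0,0,0,0.72],[0,0,0,0,0,0,0.66],[0,0,0,0,0,0,0.6]]';python3 -m crank '[[0,0,0,0,0,0,0.55],[0,0,0,0,0,0,0.5],[0,0,0,0,0,0,0.5],[0,0,0,0,0,-0.8,0.5],[0,0,0,0,0,-2,0.5],[0,0,0,0,0,-3,0.5],[0,0,0,0,0,-3,0.5],[0,0,0,0,0,-1.5,0.5]]'
python3 - <<'E'
from h import *
for n in('side','scene','wrist'):
    d=grab(n);print(n);tray(d)
    P=pts(d);m=(np.hypot(P[...,0]-561,P[...,1]-3)<20)&(P[...,2]>19)&(P[...,2]<35);q=P[m]
    if len(q):print('ball',len(q),q.min(0).round(1),q.max(0).round(1))
    m=(np.hypot(P[...,0]-549,P[...,1]-236)<20)&(P[...,2]>52)&(P[...,2]<64);q=P[m]
    if len(q):print('cap',len(q),q.min(0).round(1),q.max(0).round(1))
delta([549.5,235.7,0])
E
```

```text
time_s: 14.45
ee_pos: [561.0, 3.1, -20.9]
tool_rot: [0.0, 0.186, 0.982, 0.0]
wrist_force: [-0.2, 0.7, 0.0]
finger_gap: 0.369
finger_force: 0.0
time_s: 15.25
ee_pos: [561.8, 3.0, 85.1]
tool_rot: [0.002, 0.186, 0.982, 0.0]
wrist_force: [-0.3, 0.8, -0.1]
finger_gap: 0.501
finger_force: 0.0
side
rect [514.4  20.9] [ 53.1 156.6] 67.4 z 13.5
recess 59 [469.8  42.8  10.1] [468.9  41.9   8.9] [25. 23.  7.]
ball 46 [552.3  -8.1  19.4] [571.9  13.2  29.1]
cap 38 [540.6 226.1  53.2] [559.1 247.   61.5]
scene
rect [514.6  22.7] [ 49.5 156.7] 67.4 z 13.4
pocket 14 [560.2   3.9   9.6] [565.3   9.8   9.1] [18. 19.  5.]
recess 71 [466.1  40.1   9.1] [467.8  42.2   8.9] [30. 26.  7.]
ball 43 [553.5  -5.8  21.3] [572.3  12.8  29.3]
cap 70 [540.7 225.8  52.1] [560.5 244.5  61.9]
wrist
rect [514.3  23.1] [ 52.2 160.1] 68.1 z 13.4
pocket 126 [560.2   4.    9. ] [554.    4.8   9. ] [22. 23.  4.]
recess 243 [468.5  41.5   9.1] [472.8  40.7   9.2] [31. 31.  4.]
ball 377 [550.8  -4.4  19.1] [570.3  14.6  29.3]
tcp [561.4   3.1  83.1] gap 0.496 cm [ 9.64 21.21  8.31] z [ 2.1e-03 -1.0e-04 -1.0e+00]
```

The ball is seated: its top reads 29 with a +2 bias, centred at about (562,3). Now the cap.

```bash
python3 -m crank '[[0,0,0,0.9,2,0,0.45],[0,0,0,1.5,3.3,0,0.45],[0,0,0,1.5,3.3,0,0.45],[0,0,0,1.5,3.3,0,0.45],[0,0,0,1.5,3.3,0,0.45],[0,0,0,1.4,3.2,0,0.45],[0,0,0,1.0,2.0,0,0.45],[0,0,0,0.3,0.8,0,0.45]]';python3 -m crank '[[0,0,0,0,0,0.8,0.45],[0,0,0,0,0,0.8,0.45],[0,0,0,0,0,0.5,0.45],[0,0,0,0,0,0,0.45],[0,0,0,0,0,0,0.45],[0,0,0,0,0,0,0.45],[0,0,0,0,0,0,0.45],[0,0,0,0,0,0,0.45]]'
python3 - <<'E'
from h import *
d=grab('wrist');P=pts(d);m=(np.hypot(P[...,0]-549,P[...,1]-237)<20)&(P[...,2]>57)&(P[...,2]<64)&(d['frame'].min(-1)>70);q=P[m]
print('cap',len(q),q.min(0).round(1),q.max(0).round(1))
delta([549.8,235.8,4])
E
```

```text
time_s: 16.2
ee_pos: [548.3, 237.2, 80.8]
tool_rot: [-0.001, 0.185, 0.983, -0.0]
wrist_force: [0.5, 0.7, -0.5]
finger_gap: 0.55
finger_force: 0.0
time_s: 17.0
ee_pos: [549.4, 235.5, 61.4]
tool_rot: [0.0, 0.186, 0.982, 0.0]
wrist_force: [0.7, 0.4, 0.2]
finger_gap: 0.552
finger_force: 0.0
cap 596 [539.  227.6  57. ] [558.5 247.1  61.5]
tcp [549.4 235.5  61.4] gap 0.554 cm [-0.02  0.04  5.74] z [ 4.e-04  2.e-04 -1.e+00]
```

Aligned within 1 mm. I descend and grip the cap's upper cylinder above the flange.

```bash
python3 -m crank '[[0,0,0,0,0,1,0.45],[0,0,0,0,0,1.5,0.45],[0,0,0,0,0,1.5,0.45],[0,0,0,0,0,1,0.45],[0,0,0,0,0,0.5,0.45],[0,0,0,0,0,0.25,0.5],[0,0,0,0,0,0,0.6],[0,0,0,0,0,0,0.7]]' 15;python3 -m crank '[[0,0,0,0,0,0,0.74],[0,0,0,0,0,0,0.77],[0,0,0,0,0,0,0.8],[0,0,0,0,0,0,0.84],[0,0,0,0,0,0,0.9],[0,0,0,0,0,0,0.9],[0,0,0,0,0,0,0.9],[0,0,0,0,0,0,0.9]]'
```

```text
time_s: 17.85
ee_pos: [549.6, 235.6, 4.1]
tool_rot: [0.0, 0.186, 0.982, 0.0]
wrist_force: [0.3, 0.8, -0.6]
finger_gap: 0.385
finger_force: 0.0
time_s: 18.65
ee_pos: [549.4, 235.5, 3.8]
tool_rot: [0.0, 0.186, 0.982, 0.0]
wrist_force: [0.1, -0.2, 3.8]
finger_gap: 0.199
finger_force: 15.0
```

```bash
python3 -m crank '[[0,0,0,0,0,-0.5,0.9],[0,0,0,0,0,-1,0.9],[0,0,0,0,0,-1.5,0.9],[0,0,0,0,0,-1.5,0.9],[0,0,0,0,0,-1,0.9],[0,0,0,0,0,-0.5,0.9],[0,0,0,0.05,-1,0,0.9],[0,0,0,0.05,-2,0,0.9]]';python3 -m crank '[[0,0,0,0.05,-3,0,0.9],[0,0,0,0.05,-3.2,0,0.9],[0,0,0,0.05,-3.2,0,0.9],[0,0,0,0.05,-3.2,0,0.9],[0,0,0,0.05,-3,0,0.9],[0,0,0,0.05,-2,0,0.9],[0,0,0,0,-0.5,0,0.9],[0,0,0,0,0,0,0.9]]';python3 -m crank '[[0,0,0,0,0,0,0.9],[0,0,0,0,0,0,0.9],[0,0,0,0,0,0,0.9],[0,0,0,0,0,0,0.9],[0,0,0,0,0,0,0.9],[0,0,0,0,0,0,0.9],[0,0,0,0,0,0,0.9],[0,0,0,0,0,0,0.9]]'
python3 -c "
from h import *
tray(grab('wrist'));delta([468.5,40,-16])"
```

```text
time_s: 19.45
ee_pos: [537.0, 207.8, 63.2]
tool_rot: [-0.0, 0.186, 0.983, 0.0]
wrist_force: [0.5, -0.1, -0.3]
finger_gap: 0.203
finger_force: 15.0
time_s: 20.25
ee_pos: [468.0, 40.1, 63.4]
tool_rot: [-0.0, 0.187, 0.982, 0.0]
wrist_force: [0.1, -0.1, -0.5]
finger_gap: 0.2
finger_force: 15.0
time_s: 21.05
ee_pos: [468.4, 40.6, 63.6]
tool_rot: [0.0, 0.186, 0.982, 0.0]
wrist_force: [-0.3, -0.1, 0.3]
finger_gap: 0.201
finger_force: 15.0
rect [514.5  22.9] [ 52.  160.7] 68.1 z 13.3
recess 1116 [468.3  41.2   9.4] [468.2  41.2   9.1] [33. 33.  5.]
tcp [468.4  40.6  63.6] gap 0.198 cm [-0.03 -0.05  7.96] z [ 1.e-04  1.e-04 -1.e+00]
```

Over the recess within 1 mm. Down 7.9 cm, then release.

```bash
python3 -m crank '[[0,0,0,0,-0.05,1,0.9],[0,0,0,0,0,1.8,0.9],[0,0,0,0,0,1.8,0.9],[0,0,0,0,0,1.4,0.9],[0,0,0,0,0,0.9,0.9],[0,0,0,0,0,0.5,0.9],[0,0,0,0,0,0.3,0.9],[0,0,0,0,0,0.2,0.9]]';python3 -m crank '[[0,0,0,0,0,0.05,0.9],[0,0,0,0,0,0,0.9],[0,0,0,0,0,0,0.84],[0,0,0,0,0,0,0.8],[0,0,0,0,0,0,0.78],[0,0,0,0,0,0,0.76],[0,0,0,0,0,0,0.72],[0,0,0,0,0,0,0.66]]';python3 -m crank '[[0,0,0,0,0,0,0.6],[0,0,0,0,0,0,0.55],[0,0,0,0,0,0,0.55],[0,0,0,0,0,-1,0.55],[0,0,0,0,0,-2.5,0.55],[0,0,0,0,0,-3,0.55],[0,0,0,0,0,-2.5,0.55],[0,0,0,0,0,-1,0.55]]'
python3 - <<'E'
from h import *
for n in('side','scene','wrist'):
    d=grab(n);print(n);tray(d)
    P=pts(d)
    for k,o,a,b in(('ball',(561,3),19,35),('cap',(468.5,40),32,45),('handle',(514.5,22),50,66)):
        m=(np.hypot(P[...,0]-o[0],P[...,1]-o[1])<24)&(P[...,2]>a)&(P[...,2]<b)&(d['frame'].min(-1)>60);q=P[m]
        if len(q):print(k,len(q),q.min(0).round(1),q.max(0).round(1),((q.min(0)+q.max(0))/2).round(1))
delta([514.5,22,0])
E
```

```text
time_s: 21.9
ee_pos: [468.3, 40.1, -15.4]
tool_rot: [0.0, 0.186, 0.982, 0.0]
wrist_force: [0.6, 0.5, -0.3]
finger_gap: 0.2
finger_force: 15.0
time_s: 22.7
ee_pos: [468.2, 40.1, -15.8]
tool_rot: [0.0, 0.186, 0.982, 0.0]
wrist_force: [0.1, 0.7, -0.2]
finger_gap: 0.313
finger_force: 0.0
time_s: 23.5
ee_pos: [468.9, 40.1, 86.7]
tool_rot: [0.002, 0.186, 0.982, 0.0]
wrist_force: [0.1, 0.3, 0.0]
finger_gap: 0.451
finger_force: 0.0
side
rect [516.4  22.2] [ 56.4 158.5] 67.8 z 13.4
pocket 16 [561.9   3.9   9.9] [558.4  -0.    9.2] [21. 15.  5.]
recess 64 [467.4  39.3   9.9] [462.3  35.1  10.3] [37. 36.  8.]
ball 47 [551.6  -6.8  19. ] [569.6  12.7  29.8] [560.6   2.9  24.4]
cap 54 [458.6  30.   32.1] [478.5  48.7  42.2] [468.6  39.4  37.1]
handle 83 [497.3  10.7  50. ] [531.1  29.9  60.3] [514.2  20.3  55.1]
scene
rect [507.4   1.1] [ 96.6 159.5] 67.9 z 13.4
pocket 21 [560.2   1.7   9.9] [564.6   7.5   9. ] [22. 23.  8.]
recess 76 [469.4  40.    9.5] [473.4  44.8  10.8] [36. 39.  9.]
ball 39 [553.2  -5.3  19.9] [570.4  12.3  29.2] [561.8   3.5  24.5]
cap 40 [457.9  30.6  33.8] [477.1  49.8  40.1] [467.5  40.2  37. ]
handle 65 [498.5  11.7  50.1] [532.6  31.4  61.7] [515.5  21.5  55.9]
wrist
rect [514.3  23.1] [ 52.1 160.5] 68.2 z 13.4
recess 357 [467.6  41.1  10. ] [461.5  43.5   9.2] [31. 33.  7.]
ball 14 [564.4  -1.8  24.1] [568.3   6.3  27.6] [566.4   2.3  25.9]
cap 447 [457.7  32.3  32.1] [477.3  51.8  40.5] [467.5  42.1  36.3]
handle 349 [496.3  17.3  50.1] [520.5  33.7  60. ] [508.4  25.5  55. ]
tcp [468.2  40.1  84.3] gap 0.454 cm [-4.96  0.    8.43] z [ 0.001  0.    -1.   ]
```

The cap is upright in the recess (top 37, centre 468, 40), and the ball is still in place. I grip the handle at (514.6, 21.6).

```bash
python3 -m crank '[[0,0,0,-1,0,0,0.55],[0,0,0,-1.5,0,0,0.55],[0,0,0,-1.5,0,0,0.55],[0,0,0,-1,0,0.5,0.55],[0,0,0,0,0,2,0.55],[0,0,0,0,0,2,0.55],[0,0,0,0,0,2,0.55],[0,0,0,0,0,1.5,0.55]]' 15;python3 -m crank '[[0,0,0,0,0,1,0.6],[0,0,0,0,0,0.7,0.6],[0,0,0,0,0,0.3,0.6],[0,0,0,0,0,0,0.7],[0,0,0,0,0,0,0.78],[0,0,0,0,0,0,0.82],[0,0,0,0,0,0,0.84],[0,0,0,0,0,0,0.86]]';python3 -m crank '[[0,0,0,0,0,0,0.87],[0,0,0,0,0,0,0.88],[0,0,0,0,0,0,0.89],[0,0,0,0,0,0,0.9],[0,0,0,0,0,0,0.92],[0,0,0,0,0,0,1],[0,0,0,0,0,0,1],[0,0,0,0,0,0,1]]'
```

```text
time_s: 24.45
ee_pos: [514.1, 21.7, 1.8]
tool_rot: [-0.001, 0.186, 0.982, -0.0]
wrist_force: [-0.7, -0.6, -0.1]
finger_gap: 0.449
finger_force: 0.0
time_s: 25.25
ee_pos: [514.8, 21.8, -15.6]
tool_rot: [0.0, 0.186, 0.982, 0.0]
wrist_force: [0.1, 0.5, 0.1]
finger_gap: 0.147
finger_force: 0.0
time_s: 26.05
ee_pos: [514.7, 21.8, -15.8]
tool_rot: [0.0, 0.186, 0.982, 0.0]
wrist_force: [-1.5, -4.6, 2.8]
finger_gap: 0.103
finger_force: 15.0
```

```bash
python3 -m crank '[[0,0,0,0,0,0,1],[0,0,0,0,0,0,1],[0,0,0,0,0,-0.1,1],[0,0,0,0,0,-0.2,1],[0,0,0,0,0,-0.3,1],[0,0,0,0,0,-0.4,1],[0,0,0,0,0,-0.4,1],[0,0,0,0,0,-0.4,1]]' 40;python3 -m crank '[[0,0,0,0,0,-0.4,1],[0,0,0,0,0,-0.5,1],[0,0,0,0,0,-0.5,1],[0,0,0,0,0,-0.6,1],[0,0,0,0,0,-0.6,1],[0,0,0,0,0,-0.6,1],[0,0,0,0,0,-0.6,1],[0,0,0,0,0,-0.4,1]]'; python3 -c "
from h import *
for n in('scene','side'):
    d=grab(n);P=pts(d)
    for k,o,z in(('ball',(561.5,3),85),('cap',(468.5,40),95)):
        m=(np.hypot(P[...,0]-o[0],P[...,1]-o[1])<20)&(P[...,2]>50)&(P[...,2]<120)&(d['frame'].min(-1)>50);q=P[m];
        if len(q):print(n,k,len(q),q.min(0).round(),q.max(0).round())
"
```

```text
time_s: 26.85
ee_pos: [514.7, 21.8, 2.6]
tool_rot: [0.0, 0.186, 0.982, 0.0]
wrist_force: [0.7, 0.7, -3.1]
finger_gap: 0.104
finger_force: 40.0
time_s: 27.65
ee_pos: [514.8, 21.8, 44.8]
tool_rot: [0.0, 0.186, 0.982, 0.0]
wrist_force: [0.5, 0.2, -3.0]
finger_gap: 0.103
finger_force: 40.0
scene ball 168 [542. -16.  67.] [580.  22.  91.]
scene cap 36 [464.  24.  68.] [480.  49. 100.]
side ball 148 [542. -16.  68.] [581.  22.  90.]
side cap 207 [449.  21.  69.] [488.  59. 101.]
```

The tray is lifted (3 N load) and the parts are in place: ball top 90, cap top 101. I carry on up to the final height.

```bash
python3 -m crank '[[0,0,0,0,0,-0.6,1],[0,0,0,0,0,-1,1],[0,0,0,0,0,-1.4,1],[0,0,0,0,0,-1.6,1],[0,0,0,0,0,-1.6,1],[0,0,0,0,0,-1.6,1],[0,0,0,0,0,-1.6,1],[0,0,0,0,0,-1.6,1]]';python3 -m crank '[[0,0,0,0,0,-1.6,1],[0,0,0,0,0,-1.6,1],[0,0,0,0,0,-1.6,1],[0,0,0,0,0,-1.6,1],[0,0,0,0,0,-1.6,1],[0,0,0,0,0,-1.4,1],[0,0,0,0,0,-1,1],[0,0,0,0,0,-0.5,1]]'
python3 -c "
from h import *
delta([531.7,-273,272])"
```

```text
time_s: 28.55
ee_pos: [514.5, 21.8, 155.4]
tool_rot: [0.0, 0.186, 0.982, 0.0]
wrist_force: [0.3, -0.6, -2.8]
finger_gap: 0.105
finger_force: 40.0
time_s: 29.35
ee_pos: [514.7, 21.8, 264.2]
tool_rot: [0.001, 0.186, 0.982, 0.0]
wrist_force: [0.6, -0.5, -4.0]
finger_gap: 0.104
finger_force: 40.0
tcp [514.7  21.8 264.2] gap 0.104 cm [-12.38 -26.81  -0.77] z [ 0.0012 -0.     -1.    ]
```

```bash
python3 -m crank '[[0,0,0,-0.1,-0.2,-0.3,1],[0,0,0,-0.2,-0.5,-0.3,1],[0,0,0,-0.4,-0.8,0,1],[0,0,0,-0.5,-1.1,0,1],[0,0,0,-0.6,-1.4,0,1],[0,0,0,-0.7,-1.5,0,1],[0,0,0,-0.7,-1.5,0,1],[0,0,0,-0.7,-1.5,0,1]]';python3 -m crank '[[0,0,0,-0.7,-1.5,0,1],[0,0,0,-0.7,-1.5,0,1],[0,0,0,-0.7,-1.5,0,1],[0,0,0,-0.7,-1.5,0,1],[0,0,0,-0.7,-1.5,0,1],[0,0,0,-0.7,-1.5,0,1],[0,0,0,-0.6,-1.3,0,1],[0,0,0,-0.5,-1.1,0,1]]';python3 -m crank '[[0,0,0,-0.5,-1,0,1],[0,0,0,-0.4,-0.8,0,1],[0,0,0,-0.3,-0.6,0,1],[0,0,0,-0.2,-0.4,0,1],[0,0,0,-0.1,-0.2,0,1],[0,0,0,0,0,0,1],[0,0,0,0,0,0,1],[0,0,0,0,0,0,1]]'
python3 -c "
from h import *
delta([531.7,-273,272])"
```

```text
time_s: 30.15
ee_pos: [519.7, -73.4, 268.8]
tool_rot: [-0.0, 0.187, 0.982, -0.0]
wrist_force: [-0.1, -0.6, -3.0]
finger_gap: 0.104
finger_force: 40.0
time_s: 30.95
ee_pos: [527.5, -198.4, 269.0]
tool_rot: [-0.0, 0.186, 0.982, 0.0]
wrist_force: [-0.0, 0.1, -3.6]
finger_gap: 0.103
finger_force: 40.0
time_s: 31.75
ee_pos: [530.4, -230.2, 269.2]
tool_rot: [0.0, 0.186, 0.983, 0.0]
wrist_force: [-0.9, -1.0, -4.2]
finger_gap: 0.102
finger_force: 40.0
tcp [ 530.4 -230.2  269.2] gap 0.102 cm [-1.68 -3.94 -0.28] z [ 1.e-04  1.e-04 -1.e+00]
```

```bash
python3 -m crank '[[0,0,0,-0.1,-0.2,-0.1,1],[0,0,0,-0.2,-0.4,-0.1,1],[0,0,0,-0.3,-0.7,-0.1,1],[0,0,0,-0.4,-0.9,0,1],[0,0,0,-0.3,-0.8,0,1],[0,0,0,-0.2,-0.5,0,1],[0,0,0,-0.1,-0.3,0,1],[0,0,0,0,-0.1,0,1]]';python3 -m crank '[[0,0,0,0,0,0,1],[0,0,0,0,0,0,1],[0,0,0,0,0,0,1],[0,0,0,0,0,0,1],[0,0,0,0,0,0,1],[0,0,0,0,0,0,1],[0,0,0,0,0,0,1],[0,0,0,0,0,0,1]]'
python3 - <<'E'
from h import *
a=[]
for n in('scene','side'):
    d=grab(n);P=pts(d)
    m=(np.hypot(P[...,0]-578.5,P[...,1]+292)<35)&(P[...,2]>303)&(P[...,2]<330)&(d['frame'].min(-1)>40);q=P[m]
    if len(q):print(n,len(q),q.min(0).round(),q.max(0).round())
    p=cv2.projectPoints(np.array([[560.,-285,290]]),np.array(d['rvec'],float),np.array(d['tvec'],float),np.array(d['camera_matrix'],float),None)[0].ravel().astype(int)
    x=max(0,min(512-160,p[0]-80));y=max(0,min(384-160,p[1]-80));a.append(cv2.resize(d['frame'][y:y+160,x:x+160],(400,400)))
cv2.imwrite('pics/i.png',np.hstack(a)[:,:,::-1]);delta([531.7,-273,272]);print(np.abs(arm.state()['joint_vel']).max())
E
```

```text
time_s: 32.55
ee_pos: [531.0, -273.0, 271.9]
tool_rot: [-0.0, 0.187, 0.982, 0.0]
wrist_force: [0.3, -0.2, -2.8]
finger_gap: 0.1
finger_force: 40.0
time_s: 33.35
ee_pos: [531.0, -272.6, 272.1]
tool_rot: [0.0, 0.186, 0.982, 0.0]
wrist_force: [0.3, -0.0, -2.8]
finger_gap: 0.099
finger_force: 40.0
scene 105 [ 545. -315.  303.] [ 612. -263.  329.]
side 141 [ 545. -311.  303.] [ 601. -279.  321.]
tcp [ 531.  -272.6  272.1] gap 0.103 cm [-0.07 -0.01  0.01] z [ 1.e-04  1.e-04 -1.e+00]
0.0015450346727933653
```

View pics/i.png

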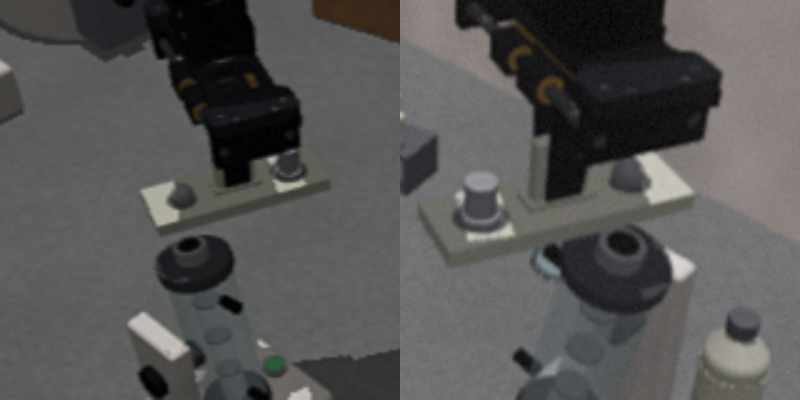

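Both views show the ball directly above the mouth: (182,190) over (190,245) in scene, and (628,172) over (622,240) in side. The cap stands in its recess and the tray is level and clear, so I hand in.

```bash
python3 -c "from station import job;print(job.finish_job())"
```

```text
the job is handed in; nothing more can be done
None
```

I handed the job in at about 33 s: ball and cap are seated in the tray, held still and level in the gripper with the ball about 57 mm above the viscometer mouth by my measurements; the hand-in returned no verdict.

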